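# Clear the glassware, open the drawer, put the boat away

## Robot

A 6-joint arm with a two-finger parallel gripper is mounted at the origin on the work surface; the furniture and walls round the work are solid. World frame = base frame: x ahead of the robot, y to its left, z up, the work surface at z = 0. Lengths are in m, angles in rad, forces in N, time in s.
With the tool pointing down it reaches from about 0.425 to 0.95 m from the base axis. Payload 3.5 kg.
Tool frame: the origin (TCP) lies on the centre line of the jaws, within the pads' length; the fingertips stand 25 mm ahead of it and the grasp point (between the pads) lies 6 mm ahead of it (ctrl.finger_overhang is the distance from the TCP to the fingertips, in m); z points along the fingers, y is the line along which they close (so a half turn about z gives the same grasp; the last joint's range is limited). The gripper opens to 85 mm and grips with 20 to 120 N. Pads are 22 mm wide; open, the fingers measure 114 mm over their backs; the gripper's body (76 mm by 85 mm) begins 54 mm behind the grasp point. The pads swing forward as they close: fully open they stand 13 mm farther back than shut.
Start: joints at [-1.325, 0.286, 1.577, -0, 1.279, -0.15], TCP at [0.26, -0.623, 0.256] pointing down, gripper open.
Joint ranges: [-2.77, 2.77], [-0.9, 2.22], [0.21, 2.48], [-1.53, 4.67], [0.24, 2.81], [-2.84, 2.84]. Speed limits (rad/s): [2.79, 2.79, 3.14, 3.14, 3.14, 3.14].

## Interface

Orientations are given as a unit quaternion [x, y, z, w].
In Python, from plant import get_state, imaging, job, ctrl gives the robot as it stands.
- The arm moves only by the tool jog_arm, never from a script. Its argument "increments" is a list of rows, each an object of numbers: "dx", "dy", "dz": the shift along the world's x, y, z each as a share of 12 cm, from -1 to 1; "ax", "ay", "az": the turn, a rotation vector about the world's x, y, z each as a share of pi/2 rad, from -1 to 1; "gripper": the gripper command: -1 is shut, 1 is fully open, values between are in proportion. A call has 1 to 10 rows; each row is the pose to reach, as a shift and turn from the pose commanded when the call began; what a row does not reach only later rows make up. A row lasts 1/10 s, in which the tool goes at most 50 mm and 8.59 degrees, less where a joint would pass 70% of its speed; a pose out of reach is approached as far as the arm can. A call with a number of a shift or a turn outside -1 to 1 is refused whole. A call with a gripper value outside its range is refused whole. The fingers move at their own pace and stop on an object; "force" is the grip in N (left out, the last holds). Time passes only in rows, so rows that repeat a pose let the fingers close. It gives the time, the measured TCP pose, the force, the opening and the grip force at its end, in the units of the state.
- get_state(): the state, without advancing time (a new reading comes with each control period).
- imaging.read_camera(name): name is "side" or "top" or "wrist"; returns a dict with "frame" (400x640x3 uint8, blue, green, red), "depth" (400x640 float32, m along the optical axis (not along the pixel's ray), 0 where there is no reading), "camera_matrix" (3x3 intrinsics, pixels), "extrinsics" (4x4, takes a point from camera to world coordinates); the wrist camera has in their place "mount" (4x4, takes a point from camera to tool coordinates, whose origin is the TCP and whose axes are the flange's). Camera axes: x right, y up, looking along -z (the intrinsics and any distortion apply to the point x, -y, -z); pixel columns grow to the right and rows downward; lengths in m; the calibration is good to about 2 mm. A picture is of the moment at which its call begins: read the wrist's pose just before it.
- job.sign_off(): hands the job in; it is judged then, once.
The state is a dict: "time": time; "qpos": joint angles; "dq": joint speeds; "joint_efforts": joint torques, N m; "eef_pos": TCP position; "tcp_rot": TCP orientation; "contact_force": force on the tool from outside, world axes, zero at the start; "wrist_torque": the same for the moment, N m; "opening": opening from 0.0 (shut) to 1.0 (fully open); "finger_force": force on a finger pad.
Only numpy, scipy, OpenCV 4.12 (cv2) and the standard library are available. Lean on these libraries where they do the work, as an engineer would, in place of code of your own. Each camera call takes 0.05 s, during which the arm holds its last target. There are 200 camera calls.

## Task

Some of the small glassware stands in the way of the drawer of the grey bench unit: stand those pieces upright on the green mat, without letting the drawer touch any of them. Then pull the drawer fully open, lay the white porcelain boat flat on the drawer's floor, and leave the drawer open. Handle glass and porcelain gently (grip force under 15 N) and leave everything else where it is.

Things in the scene. Friction and masses are not known exactly. Their poses are not given: they have to be found in the camera images.
- unit: low grey steel bench drawer unit, fixed; 170 (x) x 200 (y) x 85 mm high including the drawer's white front, which is its -x face, 85 mm from the origin when shut. Origin: centre of the underside on the table. Its own -x axis is the direction in which the drawer opens (the unit stands to the robot's left and opens roughly towards world -y, to the robot's right)
- drawer (a joint): how far the drawer is pulled out along the unit's -x, in m: 0 shut, 0.11 fully open (end stop); starts shut or nearly so. It slides stiffly (about 1 N plus 4 N per m/s) and stays where it is left. The drawer and its front (198 mm wide, spanning the heights 11 to 83 mm) sweep the table in front of the unit
- handle (a point): centre of the drawer's steel bar handle, 59 mm above the table; it moves with the drawer. The bar is 10 mm thick, level, 90 mm long along the unit's y, with its axis 42 mm out from the drawer's front (127 mm from the unit's origin when shut); stems of the same thickness join its two ends to the front, and it is open from above and below
- drawer_floor (a point): centre of the drawer's inner floor (16 mm above the table); moves with the drawer; axes as the unit's. The inside measures 136 (x) x 174 (y) mm, the walls rise 42 mm above this floor and the front panel 67 mm. With the drawer shut it lies under the unit's top; fully open, the front 105 mm of the floor (x from -68 to about +38 mm in this frame) are uncovered
- mat: fixed thin green plastic mat, 180 (x) x 120 (y) x 3 mm, to the right, beside the tile (nearer or farther; they swap). Origin: centre of the underside, on the table
- tile: fixed blue ceramic tile, 100 x 100 x 6 mm, beside the mat, on which the boat lies. Origin: centre of the underside
- boat: white unglazed porcelain boat, an open trough 20 (x) x 74 (y) x 13 mm with pointed ends, 12 g. Origin: centre of the underside. Grasp it across its width (its x)
- white_vial: glass sample vial with a white screw cap, upright, 27 mm in diameter, 58 mm high, 30 g. Origin: centre of the underside
- black_vial: glass sample vial with a black screw cap, upright, 27 mm in diameter, 58 mm high, 30 g. Origin: centre of the underside
- dropper: small glass dropper bottle with a ball stopper, upright; body 29 mm in diameter up to 50 mm, neck and ball 20 mm, 84 mm high in all, 40 g. Origin: centre of the underside
- cup: little clear glass cup, open, upright, 40 mm high; 38 to 42 mm in diameter below, the rim (upper 10 mm) 48 mm across y and 54 mm along x with its spout; 22 g. Origin: centre of the underside. Two of the four pieces of glassware stand in the drawer's way, the other two farther out in front of the unit, just beyond the reach of the fully opened drawer; which is which varies
- stopper: tan rubber stopper, 33 mm in diameter, 26 mm high, standing on the mat; stays where it is. Origin: centre of the underside
- low_beaker: clear low glass beaker, 77 x 74 x 46 mm, a bystander. Origin: centre of the underside
- weight_case: blue case, 54 (x) x 84 (y) x 40 mm, a bystander. Origin: centre of the underside

How it is judged:
At the end, for the whole second after the job is handed in: Drawer open over 85 mm. Each of the four pieces of glassware upright (0.15 rad) and still, on the mat (origin 5 mm or more inside its edges) or within 30 mm of its start. Boat still in the drawer, origin under 12 mm above its floor, tilt under 0.25 rad (value of joint drawer above 0.085 m and ((x of white_vial in the frame of mat between -0.085 and 0.085 m and y of white_vial in the frame of mat between -0.055 and 0.055 m and height (world z) of white_vial below 0.012 m) or distance of white_vial from where it was at the start of the episode below 0.03 m) and angle between each of white_vial, black_vial, dropper, cup's own z axis and vertical below 0.15 rad and linear speed of each of white_vial, black_vial, dropper, cup, boat below 0.02 m/s and ((x of black_vial in the frame of mat between -0.085 and 0.085 m and y of black_vial in the frame of mat between -0.055 and 0.055 m and height (world z) of black_vial below 0.012 m) or distance of black_vial from where it was at the start of the episode below 0.03 m) and ((x of dropper in the frame of mat between -0.085 and 0.085 m and y of dropper in the frame of mat between -0.055 and 0.055 m and height (world z) of dropper below 0.012 m) or distance of dropper from where it was at the start of the episode below 0.03 m) and ((x of cup in the frame of mat between -0.085 and 0.085 m and y of cup in the frame of mat between -0.055 and 0.055 m and height (world z) of cup below 0.012 m) or distance of cup from where it was at the start of the episode below 0.03 m) and x of boat in the frame of drawer_floor between -0.068 and 0.068 m and y of boat in the frame of drawer_floor between -0.087 and 0.087 m and z of boat in the frame of drawer_floor below 0.012 m and angle between boat's own z axis and vertical below 0.25 rad); the robot touches nothing.
It fails at once if the drawer or its unit touches a piece of glassware (contact force between unit and white_vial above 0.5 N or contact force between unit and black_vial above 0.5 N or contact force between unit and dropper above 0.5 N or contact force between unit and cup above 0.5 N).
It fails at once if glassware or the boat is squeezed with more than 15 N (34 N summed over both fingers) (contact force between the fingers and white_vial above 34 N or contact force between the fingers and black_vial above 34 N or contact force between the fingers and dropper above 34 N or contact force between the fingers and cup above 34 N or contact force between the fingers and boat above 34 N).
It fails at once if glassware is tipped by more than 45 degrees (angle between any of white_vial, black_vial, dropper, cup's own z axis and vertical above 0.785 rad).
It fails at once if a bystander (stopper, low beaker, weight case) is shifted by more than 3 cm (distance of any of stopper, low_beaker, weight_case from where it was at the start of the episode above 0.03 m).
It also fails if it takes over 72 s, if anything falls off the work surface, if the arm or the gripper's body presses on something with over 40 N, if the wrist force passes 120 N, or if a joint passes its speed limit or range.

## Working session

There is one attempt and no reset: what is moved stays moved. The work goes in short steps, Python scripts to look and compute and a tool call to move; the robot and the scene stay as the last step left them, time stands still between calls to the robot, and variables do not carry over. Pictures are saved under pics/ and viewed, at most 10 in all, crops included, and the job is handed in when it is done.

Besides the shell and the picture viewer there is one more tool, called after "Call:" as name(argument=value, ...) on one line, values as JSON. jog_arm: Moves the arm, as the interface text tells. Shift numbers are shares of 12 cm and turn numbers shares of pi/2 rad, none past 1 either way. Its arguments: {"type":"object","properties":{"increments":{"type":"array"},"force":{"type":"number"}},"required":["increments"]}

```bash
mkdir -p pics; cat > h.py <<'E'
import numpy as np, cv2
from plant import get_state, imaging, job, ctrl
from scipy.spatial.transform import Rotation as R
def look(n):
    s=get_state(); c=imaging.read_camera(n)
    if 'mount' in c:
        T=np.eye(4); T[:3,:3]=R.from_quat(s['tcp_rot']).as_matrix(); T[:3,3]=s['eef_pos']
        c['extrinsics']=T@c['mount']
    return c
def cloud(c):
    d=c['depth'];K=c['camera_matrix'];E=c['extrinsics']
    v,u=np.mgrid[:d.shape[0],:d.shape[1]]
    p=np.stack([(u-K[0,2])/K[0,0]*d,-(v-K[1,2])/K[1,1]*d,-d],-1)
    w=p@E[:3,:3].T+E[:3,3]; w[d==0]=np.nan; return w
def ray(c,u,v,z):
    K=c['camera_matrix'];E=c['extrinsics']
    d=E[:3,:3]@np.array([(u-K[0,2])/K[0,0],-(v-K[1,2])/K[1,1],-1.]);o=E[:3,3]
    return o+d*(z-o[2])/d[2]
E
python3 - <<'E'
from h import *
for n in('top','side'):
    c=look(n); cv2.imwrite(f'pics/{n}0.png',c['frame']); print({k:(v if v.size<20 else v.shape) for k,v in c.items() if hasattr(v,'size')}, [k for k in c])
    np.savez(f'{n}0.npz',**{k:c[k] for k in('frame','depth','camera_matrix','extrinsics')})
print(get_state(),ctrl.finger_overhang)
E
```

```text
{'frame': (400, 640, 3), 'depth': (400, 640), 'camera_matrix': array([[374.84995748,   0.        , 315.27298579],
       [  0.        , 374.84995748, 200.2507385 ],
       [  0.        ,   0.        ,   1.        ]]), 'extrinsics': array([[-5.25985859e-03,  9.96557593e-01, -8.27363202e-02,
         4.07400969e-01],
       [-9.99941455e-01, -6.02398409e-03, -8.98875402e-03,
        -7.17939343e-04],
       [-9.45621334e-03,  8.26841968e-02,  9.96530935e-01,
         1.06516678e+00],
       [ 0.00000000e+00,  0.00000000e+00,  0.00000000e+00,
         1.00000000e+00]])} ['frame', 'depth', 'camera_matrix', 'extrinsics']
{'frame': (400, 640, 3), 'depth': (400, 640), 'camera_matrix': array([[409.36173754,   0.        , 313.78853907],
       [  0.        , 409.36173754, 204.73793119],
       [  0.        ,   0.        ,   1.        ]]), 'extrinsics': array([[ 0.98534213, -0.13766845,  0.10073865,  0.63734703],
       [ 0.17054176,  0.78094934, -0.60086074, -0.67416475],
       [ 0.00404778,  0.60923355,  0.79298051,  0.95315764],
       [ 0.        ,  0.        ,  0.        ,  1.        ]])} ['frame', 'depth', 'camera_matrix', 'extrinsics']
{'time': 0.1, 'qpos': array([-1.32502078e+00,  2.87074902e-01,  1.57802566e+00, -1.08525155e-05,
        1.27864313e+00, -1.49996568e-01]), 'dq': array([-4.30408040e-04, -8.91025577e-04, -3.21341267e-03, -3.66238944e-05,
        5.02974682e-04, -6.36084125e-04]), 'joint_efforts': array([ 7.48783186e-04, -4.07295299e+01, -2.93697989e+01, -1.34611632e-04,
        3.40697778e-03, -1.64852690e-05]), 'eef_pos': array([ 0.26011875, -0.6222723 ,  0.25508959]), 'tcp_rot': array([ 9.80483487e-01,  1.96598510e-01, -5.66749299e-05, -1.07403457e-03]), 'contact_force': array([0.05367659, 0.36002564, 0.42664881]), 'wrist_torque': array([ 0.00642288,  0.02217846, -0.01184445]), 'finger_force': 0.0, 'opening': 1.00173604669693} 0.025
```

View pics/top0.png

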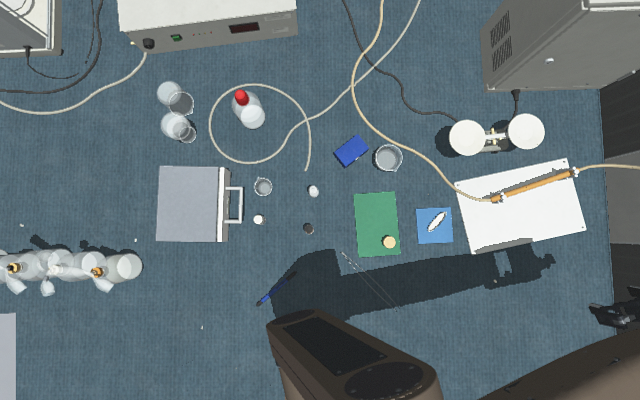

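View pics/side0.png

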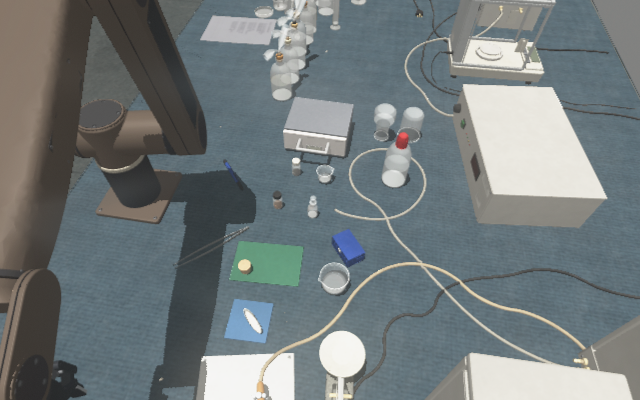

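The top view shows the unit at about (192,203), with its handle at (236,205). The cup (263,187) and white vial (258,219) are in the drawer's way, while the dropper (313,191) and black vial (308,229) stand farther out. The mat is at (377,224) with the stopper at (390,242), and the boat is on the tile at (437,222). The side view agrees.

```bash
cat > m.py <<'E'
from h import *
c=dict(np.load('top0.npz'));f=c['frame'];hsv=cv2.cvtColor(f,cv2.COLOR_BGR2HSV)
H,S,V=cv2.split(hsv); yy,xx=np.mgrid[:400,:640]
def box(m,x0,x1,y0,y1): return (m&(xx>=x0)&(xx<=x1)&(yy>=y0)&(yy<=y1)).astype(np.uint8)
def rect(m,z,name,k=1):
    ct=max(cv2.findContours(m,0,2)[0],key=cv2.contourArea) 
    r=cv2.minAreaRect(ct); b=np.array([ray(c,*p,z) for p in cv2.boxPoints(r)])
    e=[b[1]-b[0],b[2]-b[1]]
    print(name,'area',m.sum(),'ctr',b.mean(0).round(4),[(round(float(np.linalg.norm(q)),4),round(float(np.degrees(np.arctan2(q[1],q[0]))),1)) for q in e])
rect(box((H>60)&(H<90)&(S>80)&(V<160),340,410,180,265),.003,'mat')
rect(box((H>95)&(H<115)&(S>130)&(V>110),405,465,195,255),.006,'tile')
rect(box((S<60)&(V>150),420,455,205,240),.010,'boat')
rect(box((S<60)&(V>205),214,232,160,250),.083,'front top')
rect(box((S<60)&(V>80),150,232,160,250),.083,'unit top')
rect(box((S<60)&(V>150),231,248,175,235),.062,'handle')
rect(box((S<60)&(V>150),250,266,210,228),.058,'whitecap')
rect(box((V<60),300,318,220,240),.058,'blackcap')
rect(box((S<60)&(V>110),252,274,175,198),.040,'cup')
rect(box((S<70)&(V>120),305,321,182,200),.07,'dropper')
rect(box((H<30)&(S>40)&(V>120),380,400,232,252),.026,'stopper')
w=cloud(c)
for n,x0,x1,y0,y1 in(('white',250,268,210,230),('cup',250,276,175,200),('black',300,318,220,240),('drop',303,323,180,203),('boat',420,455,205,240)):
    q=w[y0:y1,x0:x1].reshape(-1,3); q=q[q[:,2]>.012]; print(n,len(q),q[:,2].max() if len(q) else 0,(q.min(0).round(3),q.max(0).round(3)) if len(q) else 0)
E
python3 m.py; python3 -c "
import cv2;f=cv2.imread('pics/top0.png')[150:260,150:470];cv2.imwrite('pics/crop.png',cv2.resize(f,None,fx=2.5,fy=2.5))"
```

```text
mat area 571 ctr [ 0.3873 -0.1992  0.003 ] [(0.0542, -85.6), (0.0925, -176.6)]
tile area 5 ctr [ 0.404  -0.3114  0.006 ] [(0.0, 0.0), (0.0028, 89.7)]
boat area 135 ctr [ 0.4343 -0.3309  0.01  ] [(0.0741, -41.7), (0.0195, -131.7)]
front top area 347 ctr [0.4814 0.2582 0.083 ] [(0.1957, -1.2), (0.0118, -92.5)]
unit top area 5610 ctr [0.4832 0.3292 0.083 ] [(0.2053, -90.4), (0.2033, -179.2)]
handle area 178 ctr [0.4794 0.2202 0.062 ] [(0.0297, -90.4), (0.097, -179.4)]
whitecap area 71 ctr [0.4414 0.164  0.058 ] [(0.0243, -90.3), (0.0215, -179.6)]
blackcap area 11 ctr [0.4253 0.0369 0.058 ] [(0.0189, -45.3), (0.0057, -135.2)]
cup area 281 ctr [0.532  0.1533 0.04  ] [(0.0517, -13.5), (0.0525, -104.5)]
dropper area 114 ctr [0.5149 0.0129 0.07  ] [(0.0322, -9.6), (0.0264, -99.9)]
stopper area 117 ctr [ 0.3772 -0.1936  0.026 ] [(0.0313, -45.8), (0.0308, -135.7)]
white 96 0.06230648478161527 (array([0.428, 0.149, 0.013]), array([0.453, 0.174, 0.062]))
cup 123 0.043268025675906374 (array([0.508, 0.13 , 0.012]), array([0.558, 0.177, 0.043]))
black 79 0.06243717679346661 (array([0.4  , 0.015, 0.018]), array([0.425, 0.04 , 0.062]))
drop 98 0.08457067060148904 (array([0.504, 0.001, 0.013]), array([0.529, 0.026, 0.085]))
boat 41 0.02147344855994482 (array([ 0.407, -0.356,  0.012]), array([ 0.459, -0.304,  0.021]))
```

View pics/crop.png

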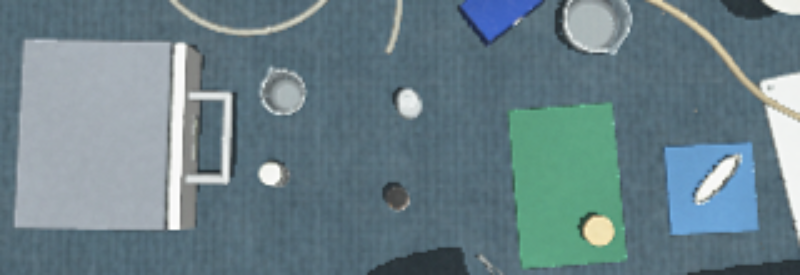

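Call:
jog_arm(increments=[{"dx": 0.5, "dy": 1, "az": 0.1, "gripper": -1}, {"dx": 0.5, "dy": 1, "az": 0.1, "gripper": -1}, {"dx": 0.5, "dy": 1, "az": 0.1, "gripper": -1}, {"dx": 0.5, "dy": 1, "az": 0.1, "gripper": -1}, {"dx": 0.5, "dy": 1, "az": 0.1, "gripper": -1}, {"dx": 0.5, "dy": 1, "az": 0.1, "gripper": -1}], force=10)

```text
$.increments[0]: bad value
```

```bash
python3 - <<'E'
from h import *
c=dict(np.load('top0.npz'))
for n,z,P in(('mat',.003,[(510,110),(612,104),(626,259),(523,268)]),('tile',.006,[(667,148),(752,144),(757,231),(671,235)]),('handle',.064,[(232,92),(229,184)]),('front',.083,[(188,43),(182,230)])):
    b=np.array([ray(c,u/2.5+150,v/2.5+150,z) for u,v in P]); print(n,b.round(3).tolist(),b.mean(0).round(4))
s=get_state();print(s['time'],s['eef_pos'],s['opening'],s['finger_force'])
E
```

```text
mat [[0.513, -0.101, 0.003], [0.519, -0.217, 0.003], [0.344, -0.229, 0.003], [0.335, -0.114, 0.003]] [ 0.4276 -0.1653  0.003 ]
tile [[0.468, -0.278, 0.006], [0.472, -0.373, 0.006], [0.375, -0.376, 0.006], [0.371, -0.279, 0.006]] [ 0.4214 -0.3265  0.006 ]
handle [[0.528, 0.203, 0.064], [0.429, 0.205, 0.064]] [0.4786 0.2044 0.064 ]
front [[0.578, 0.247, 0.083], [0.381, 0.25, 0.083]] [0.4797 0.2485 0.083 ]
0.1 [ 0.26011875 -0.6222723   0.25508959] 1.00173604669693 0.0
```

Call:
jog_arm(increments=[{"dx": 0.5, "dy": 1, "dz": 0, "ax": 0, "ay": 0, "az": 0.1, "gripper": -1}, {"dx": 0.5, "dy": 1, "dz": 0, "ax": 0, "ay": 0, "az": 0.1, "gripper": -1}, {"dx": 0.5, "dy": 1, "dz": 0, "ax": 0, "ay": 0, "az": 0.1, "gripper": -1}, {"dx": 0.5, "dy": 1, "dz": 0, "ax": 0, "ay": 0, "az": 0.1, "gripper": -1}, {"dx": 0.5, "dy": 1, "dz": 0, "ax": 0, "ay": 0, "az": 0.1, "gripper": -1}, {"dx": 0.5, "dy": 1, "dz": 0, "ax": 0, "ay": 0, "az": 0.1, "gripper": -1}], force=10)

```text
time: 0.7
eef_pos: [0.3198, -0.5036, 0.2563]
tcp_rot: [0.962, 0.273, -0.0, 0.0]
contact_force: [-0.6, -0.9, -0.2]
opening: 0.002
finger_force: 0.0
```

Call:
jog_arm(increments=[{"dx": 0.6, "dy": 0.8, "dz": 0, "ax": 0, "ay": 0, "az": 0.15, "gripper": 0.5}, {"dx": 0.8, "dy": 1, "dz": 0, "ax": 0, "ay": 0, "az": 0.15, "gripper": 0.5}, {"dx": 0.8, "dy": 1, "dz": 0, "ax": 0, "ay": 0, "az": 0.15, "gripper": 0.5}, {"dx": 0.8, "dy": 1, "dz": 0, "ax": 0, "ay": 0, "az": 0.15, "gripper": 0.5}], force=10)

```text
time: 1.1
eef_pos: [0.4184, -0.3803, 0.2562]
tcp_rot: [0.923, 0.386, 0.001, -0.001]
contact_force: [-0.2, -0.4, 0.1]
opening: 0.678
finger_force: 0.0
```

Call:
jog_arm(increments=[{"dx": 0.2, "dy": 0.5, "dz": 0, "ax": 0, "ay": 0, "az": 0.15, "gripper": 0.5}, {"dx": 0.4, "dy": 1, "dz": 0, "ax": 0, "ay": 0, "az": 0.15, "gripper": 0.5}, {"dx": 0.4, "dy": 1, "dz": 0, "ax": 0, "ay": 0, "az": 0.15, "gripper": 0.5}, {"dx": 0.4, "dy": 1, "dz": 0, "ax": 0, "ay": 0, "az": 0.15, "gripper": 0.5}])

```text
time: 1.5
eef_pos: [0.465, -0.2615, 0.2563]
tcp_rot: [0.871, 0.491, 0.0, -0.0]
contact_force: [-0.2, -0.8, 0.1]
opening: 0.748
finger_force: 0.0
```

Call:
jog_arm(increments=[{"dx": 0, "dy": 0.5, "dz": 0, "ax": 0, "ay": 0, "az": 0.15, "gripper": 0.5}, {"dx": 0, "dy": 1, "dz": 0, "ax": 0, "ay": 0, "az": 0.15, "gripper": 0.5}, {"dx": 0, "dy": 1, "dz": 0, "ax": 0, "ay": 0, "az": 0.15, "gripper": 0.5}, {"dx": 0, "dy": 1, "dz": 0, "ax": 0, "ay": 0, "az": 0.15, "gripper": 0.5}])

```text
time: 1.9
eef_pos: [0.4642, -0.1427, 0.2564]
tcp_rot: [0.808, 0.589, -0.0, 0.0]
contact_force: [0.6, 0.2, -0.4]
opening: 0.752
finger_force: 0.0
```

Call:
jog_arm(increments=[{"dx": 0, "dy": 0.5, "dz": 0, "ax": 0, "ay": 0, "az": 0.15, "gripper": 0.5}, {"dx": 0, "dy": 1, "dz": 0, "ax": 0, "ay": 0, "az": 0.15, "gripper": 0.5}, {"dx": 0, "dy": 1, "dz": 0, "ax": 0, "ay": 0, "az": 0.15, "gripper": 0.5}, {"dx": 0, "dy": 1, "dz": 0, "ax": 0, "ay": 0, "az": 0.15, "gripper": 0.5}])

```text
time: 2.3
eef_pos: [0.4648, -0.0231, 0.2565]
tcp_rot: [0.733, 0.68, -0.0, 0.0]
contact_force: [0.7, 0.1, -0.1]
opening: 0.751
finger_force: 0.0
```

Call:
jog_arm(increments=[{"dx": 0, "dy": 0.5, "dz": -0.3, "ax": 0, "ay": 0, "az": 0.05, "gripper": 0.5}, {"dx": 0, "dy": 1, "dz": -0.3, "ax": 0, "ay": 0, "az": 0.05, "gripper": 0.5}, {"dx": 0, "dy": 1, "dz": -0.3, "ax": 0, "ay": 0, "az": 0.05, "gripper": 0.5}, {"dx": 0, "dy": 1, "dz": -0.3, "ax": 0, "ay": 0, "az": 0.05, "gripper": 0.5}, {"dx": 0, "dy": 1, "dz": -0.3, "ax": 0, "ay": 0, "az": 0.05, "gripper": 0.5}])

```text
time: 2.8
eef_pos: [0.4653, 0.0954, 0.2203]
tcp_rot: [0.706, 0.708, -0.0, 0.0]
contact_force: [-0.2, 0.7, 0.2]
opening: 0.751
finger_force: 0.0
```

```bash
python3 - <<'E'
from h import *
c=look('wrist'); cv2.imwrite('pics/w1.png',c['frame']); s=get_state();print(s['time'],s['eef_pos'],s['tcp_rot'],s['opening'],s['qpos'])
np.savez('w1.npz',**{k:c[k] for k in('frame','depth','camera_matrix','extrinsics')})
w=cloud(c)
for n,x,y,z0,z1 in(('white',.4405,.1615,.045,.075),('cup',.533,.154,.02,.055)):
    m=(np.hypot(w[...,0]-x,w[...,1]-y)<.04)&(w[...,2]>z0)&(w[...,2]<z1); q=w[m]; print(n,len(q),len(q) and (q.min(0).round(4),q.max(0).round(4),((q.min(0)+q.max(0))/2).round(4)))
E
```

```text
2.85 [0.46531372 0.09519579 0.22051544] [ 7.06765786e-01  7.07447380e-01 -2.05944846e-04  5.34530212e-04] 0.7497450250563896 [-1.17712935e-02 -1.32623035e-01  2.08936596e+00 -1.12432189e-03
  1.18437247e+00 -1.23117281e-02]
white 579 (array([0.4302, 0.1524, 0.0456]), array([0.4533, 0.1755, 0.0594]), array([0.4418, 0.164 , 0.0525]))
cup 1085 (array([0.5069, 0.129 , 0.0201]), array([0.5584, 0.1774, 0.0421]), array([0.5326, 0.1532, 0.0311]))
```

View pics/w1.png

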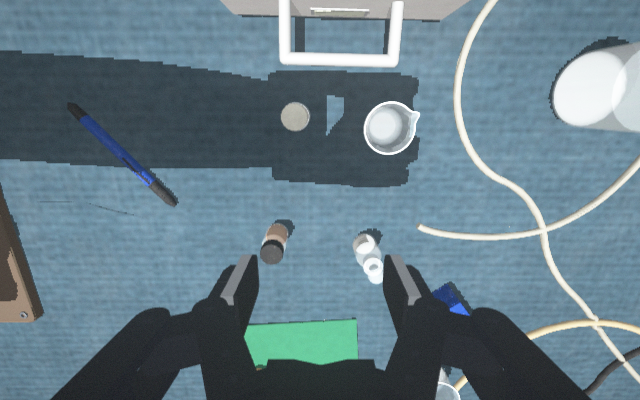

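The wrist view shows the white vial's cap at (295,117) and the cup at (388,128) with its spout pointing right. The handle is above them at (340,40); the black vial and dropper are below, at (272,245) and (370,258).

Call:
jog_arm(increments=[{"dx": -0.19, "dy": 0.57, "dz": -0.3, "ax": 0, "ay": 0, "az": 0, "gripper": 0.5}, {"dx": -0.19, "dy": 0.57, "dz": -0.6, "ax": 0, "ay": 0, "az": 0, "gripper": 0.5}, {"dx": -0.19, "dy": 0.57, "dz": -0.9, "ax": 0, "ay": 0, "az": 0, "gripper": 0.5}, {"dx": -0.19, "dy": 0.57, "dz": -0.9, "ax": 0, "ay": 0, "az": 0, "gripper": 0.5}, {"dx": -0.19, "dy": 0.57, "dz": -0.9, "ax": 0, "ay": 0, "az": 0, "gripper": 0.5}])

```text
time: 3.35
eef_pos: [0.4423, 0.1642, 0.1127]
tcp_rot: [0.707, 0.707, -0.0, -0.0]
contact_force: [0.8, -0.8, 0.1]
opening: 0.748
finger_force: 0.0
```

```bash
python3 - <<'E'
from h import *
c=dict(np.load('w1.npz')); print('cam',c['extrinsics'][:3,3]); w=cloud(c)
q=w[(w[...,2]>.055)&(w[...,2]<.07)&(w[...,1]>.19)&(w[...,1]<.225)]; print(len(q),q.min(0),q.max(0))
s=get_state();print(s['eef_pos'])
E
```

```text
cam [0.46576601 0.17572591 0.33779082]
2509 [0.43077996 0.19002926 0.05503917] [0.72929479 0.22499656 0.06998825]
[0.44225806 0.164227   0.11274919]
```

Call:
jog_arm(increments=[{"dx": 0, "dy": 0, "dz": -0.3, "ax": 0, "ay": 0, "az": 0, "gripper": 0.5}, {"dx": 0, "dy": 0, "dz": -0.5, "ax": 0, "ay": 0, "az": 0, "gripper": 0.5}, {"dx": 0, "dy": 0, "dz": -0.62, "ax": 0, "ay": 0, "az": 0, "gripper": 0.5}, {"dx": 0, "dy": 0, "dz": -0.62, "ax": 0, "ay": 0, "az": 0, "gripper": 0.5}, {"dx": 0, "dy": 0, "dz": -0.62, "ax": 0, "ay": 0, "az": 0, "gripper": -0.1}, {"dx": 0, "dy": 0, "dz": -0.62, "ax": 0, "ay": 0, "az": 0, "gripper": -0.25}, {"dx": 0, "dy": 0, "dz": -0.62, "ax": 0, "ay": 0, "az": 0, "gripper": -0.35}, {"dx": 0, "dy": 0, "dz": -0.62, "ax": 0, "ay": 0, "az": 0, "gripper": -0.4}, {"dx": 0, "dy": 0, "dz": -0.62, "ax": 0, "ay": 0, "az": 0, "gripper": -0.4}], force=10)

```text
time: 4.25
eef_pos: [0.4428, 0.1657, 0.0396]
tcp_rot: [0.706, 0.708, 0.001, 0.001]
contact_force: [-1.2, -0.7, 6.4]
opening: 0.306
finger_force: 15.6
```

Call:
jog_arm(increments=[{"dx": 0, "dy": 0, "dz": 0, "ax": 0, "ay": 0, "az": 0, "gripper": -0.39}, {"dx": 0, "dy": 0, "dz": 0.1, "ax": 0, "ay": 0, "az": 0, "gripper": -0.39}, {"dx": 0, "dy": 0, "dz": 0.2, "ax": 0, "ay": 0, "az": 0, "gripper": -0.39}], force=10)

```text
time: 4.55
eef_pos: [0.4412, 0.1657, 0.0626]
tcp_rot: [0.706, 0.708, -0.0, -0.0]
contact_force: [0.1, -0.5, -0.4]
opening: 0.305
finger_force: 10.9
```

Call:
jog_arm(increments=[{"dx": 0, "dy": 0, "dz": 0.2, "ax": 0, "ay": 0, "az": 0, "gripper": -0.4}, {"dx": 0, "dy": 0, "dz": 0.45, "ax": 0, "ay": 0, "az": 0, "gripper": -0.4}, {"dx": 0, "dy": -0.1, "dz": 0.7, "ax": 0, "ay": 0, "az": 0, "gripper": -0.4}, {"dx": 0, "dy": -0.3, "dz": 0.85, "ax": 0, "ay": 0, "az": 0, "gripper": -0.4}, {"dx": 0, "dy": -0.6, "dz": 0.85, "ax": 0, "ay": 0, "az": 0, "gripper": -0.4}, {"dx": 0, "dy": -0.9, "dz": 0.85, "ax": 0, "ay": 0, "az": 0, "gripper": -0.4}])

```text
time: 5.15
eef_pos: [0.4419, 0.0569, 0.1661]
tcp_rot: [0.705, 0.709, 0.001, 0.001]
contact_force: [-0.1, 0.4, -0.8]
opening: 0.305
finger_force: 15.2
```

Call:
jog_arm(increments=[{"dx": 0, "dy": -0.3, "dz": 0, "ax": 0, "ay": 0, "az": 0, "gripper": -0.4}, {"dx": 0, "dy": -0.6, "dz": 0, "ax": 0, "ay": 0, "az": 0, "gripper": -0.4}, {"dx": 0, "dy": -0.9, "dz": 0, "ax": 0, "ay": 0, "az": 0, "gripper": -0.4}, {"dx": 0, "dy": -1, "dz": 0, "ax": 0, "ay": 0, "az": 0, "gripper": -0.4}])

```text
time: 5.55
eef_pos: [0.4416, -0.0648, 0.1651]
tcp_rot: [0.707, 0.707, 0.0, 0.001]
contact_force: [0.0, 0.7, -0.9]
opening: 0.302
finger_force: 15.2
```

Call:
jog_arm(increments=[{"dx": -0.1, "dy": -0.25, "dz": -0.1, "ax": 0, "ay": 0, "az": 0, "gripper": -0.4}, {"dx": -0.1, "dy": -0.45, "dz": -0.4, "ax": 0, "ay": 0, "az": 0, "gripper": -0.4}, {"dx": -0.1, "dy": -0.5, "dz": -0.65, "ax": 0, "ay": 0, "az": 0, "gripper": -0.4}, {"dx": -0.1, "dy": -0.5, "dz": -0.75, "ax": 0, "ay": 0, "az": 0, "gripper": -0.4}, {"dx": -0.1, "dy": -0.5, "dz": -0.75, "ax": 0, "ay": 0, "az": 0, "gripper": -0.4}])

```text
time: 6.05
eef_pos: [0.4282, -0.1211, 0.0725]
tcp_rot: [0.706, 0.708, -0.0, -0.002]
contact_force: [-0.1, 0.4, -1.3]
opening: 0.3
finger_force: 15.2
```

Call:
jog_arm(increments=[{"dx": 0, "dy": -0.05, "dz": -0.12, "ax": 0, "ay": 0, "az": 0, "gripper": -0.39}, {"dx": 0, "dy": -0.05, "dz": -0.2, "ax": 0, "ay": 0, "az": 0, "gripper": -0.39}, {"dx": 0, "dy": -0.05, "dz": -0.24, "ax": 0, "ay": 0, "az": 0, "gripper": -0.39}, {"dx": 0, "dy": -0.05, "dz": -0.24, "ax": 0, "ay": 0, "az": 0, "gripper": -0.39}])

```text
time: 6.45
eef_pos: [0.4294, -0.1278, 0.0451]
tcp_rot: [0.706, 0.708, -0.0, -0.0]
contact_force: [-1.1, 0.2, -0.5]
opening: 0.303
finger_force: 10.9
```

Call:
jog_arm(increments=[{"dx": 0, "dy": 0, "dz": -0.015, "ax": 0, "ay": 0, "az": 0, "gripper": -0.39}, {"dx": 0, "dy": 0, "dz": -0.015, "ax": 0, "ay": 0, "az": 0, "gripper": -0.3}, {"dx": 0, "dy": 0, "dz": -0.015, "ax": 0, "ay": 0, "az": 0, "gripper": 0.1}, {"dx": 0, "dy": 0, "dz": -0.015, "ax": 0, "ay": 0, "az": 0, "gripper": 0.4}, {"dx": 0, "dy": 0, "dz": 0.3, "ax": 0, "ay": 0, "az": 0, "gripper": 0.5}, {"dx": 0, "dy": 0, "dz": 0.7, "ax": 0, "ay": 0, "az": 0, "gripper": 0.5}, {"dx": 0, "dy": 0, "dz": 1, "ax": 0, "ay": 0, "az": 0, "gripper": 0.5}, {"dx": 0.15, "dy": 0.4, "dz": 1, "ax": 0, "ay": 0, "az": 0, "gripper": 0.5}, {"dx": 0.35, "dy": 0.8, "dz": 1, "ax": 0, "ay": 0, "az": 0, "gripper": 0.5}, {"dx": 0.35, "dy": 1, "dz": 1, "ax": 0, "ay": 0, "az": 0, "gripper": 0.5}])

```text
time: 7.45
eef_pos: [0.4732, -0.0067, 0.1664]
tcp_rot: [0.706, 0.708, 0.001, 0.001]
contact_force: [-0.3, 0.1, -0.2]
opening: 0.753
finger_force: 0.0
```

Call:
jog_arm(increments=[{"dx": 0.2, "dy": 0.4, "dz": 0, "ax": 0, "ay": 0, "az": -0.1, "gripper": 0.6}, {"dx": 0.3, "dy": 0.8, "dz": 0, "ax": 0, "ay": 0, "az": -0.2, "gripper": 0.6}, {"dx": 0.3, "dy": 1, "dz": 0, "ax": 0, "ay": 0, "az": -0.3, "gripper": 0.6}, {"dx": 0.3, "dy": 1, "dz": 0, "ax": 0, "ay": 0, "az": -0.39, "gripper": 0.6}, {"dx": 0.3, "dy": 1, "dz": 0, "ax": 0, "ay": 0, "az": -0.39, "gripper": 0.6}])

```text
time: 7.95
eef_pos: [0.5074, 0.1131, 0.1651]
tcp_rot: [0.887, 0.462, -0.0, -0.0]
contact_force: [0.3, 0.6, -0.8]
opening: 0.797
finger_force: 0.0
```

```bash
python3 - <<'E'
from h import *
c=look('side'); cv2.imwrite('pics/s1.png',cv2.resize(c['frame'][100:360,180:400],None,fx=2.2,fy=2.2)); s=get_state();print(s['time'],s['eef_pos'],s['tcp_rot'],s['opening'])
E
```

```text
8.0 [0.50735752 0.11252485 0.16509145] [ 8.87191651e-01  4.61401092e-01 -8.22121450e-05 -2.83679871e-05] 0.8010531062491185
```

View pics/s1.png

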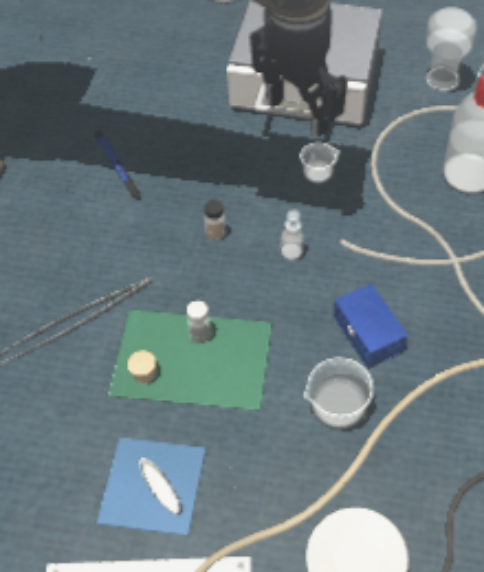

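The white vial stands upright on the mat at (199,322) in this crop. Next, the cup.

Call:
jog_arm(increments=[{"dx": 0.2, "dy": 0.34, "dz": -0.1, "ax": 0, "ay": 0, "az": 0, "gripper": 0.6}, {"dx": 0.2, "dy": 0.34, "dz": -0.25, "ax": 0, "ay": 0, "az": 0, "gripper": 0.6}, {"dx": 0.2, "dy": 0.34, "dz": -0.5, "ax": 0, "ay": 0, "az": 0, "gripper": 0.6}, {"dx": 0.2, "dy": 0.34, "dz": -0.75, "ax": 0, "ay": 0, "az": 0, "gripper": 0.6}, {"dx": 0.2, "dy": 0.34, "dz": -1, "ax": 0, "ay": 0, "az": 0, "gripper": 0.6}, {"dx": 0.2, "dy": 0.34, "dz": -1, "ax": 0, "ay": 0, "az": 0, "gripper": 0.6}])

```text
time: 8.6
eef_pos: [0.5278, 0.1518, 0.0407]
tcp_rot: [0.887, 0.463, -0.005, -0.002]
contact_force: [-0.5, -0.1, -0.4]
opening: 0.798
finger_force: 0.0
```

Call:
jog_arm(increments=[{"dx": 0, "dy": 0, "dz": -0.1, "ax": 0, "ay": 0, "az": 0, "gripper": 0.5}, {"dx": 0, "dy": 0, "dz": -0.11, "ax": 0, "ay": 0, "az": 0, "gripper": 0.3}, {"dx": 0, "dy": 0, "dz": -0.11, "ax": 0, "ay": 0, "az": 0, "gripper": 0.2}, {"dx": 0, "dy": 0, "dz": -0.11, "ax": 0, "ay": 0, "az": 0, "gripper": 0.15}, {"dx": 0, "dy": 0, "dz": -0.11, "ax": 0, "ay": 0, "az": 0, "gripper": 0.12}, {"dx": 0, "dy": 0, "dz": -0.11, "ax": 0, "ay": 0, "az": 0, "gripper": 0.1}])

```text
time: 9.2
eef_pos: [0.5324, 0.1526, 0.0333]
tcp_rot: [0.887, 0.462, 0.001, 0.0]
contact_force: [-1.2, 0.5, 3.9]
opening: 0.556
finger_force: 9.4
```

Call:
jog_arm(increments=[{"dx": 0, "dy": 0, "dz": 0.03, "ax": 0, "ay": 0, "az": 0, "gripper": 0.09}, {"dx": 0, "dy": 0, "dz": 0.1, "ax": 0, "ay": 0, "az": 0, "gripper": 0.09}, {"dx": 0, "dy": 0, "dz": 0.25, "ax": 0, "ay": 0, "az": 0, "gripper": 0.09}, {"dx": 0, "dy": 0, "dz": 0.5, "ax": 0, "ay": 0, "az": 0, "gripper": 0.09}, {"dx": 0, "dy": 0, "dz": 0.8, "ax": 0, "ay": 0, "az": 0, "gripper": 0.09}, {"dx": 0, "dy": 0, "dz": 1, "ax": 0, "ay": 0, "az": 0, "gripper": 0.09}, {"dx": 0, "dy": 0, "dz": 1, "ax": 0, "ay": 0, "az": 0, "gripper": 0.09}])

```text
time: 9.9
eef_pos: [0.5342, 0.1527, 0.1569]
tcp_rot: [0.887, 0.462, 0.004, 0.002]
contact_force: [-0.2, -0.1, 0.6]
opening: 0.549
finger_force: 14.6
```

Call:
jog_arm(increments=[{"dx": 0, "dy": -0.15, "dz": 0.1, "ax": 0, "ay": 0, "az": -0.07, "gripper": 0.095}, {"dx": 0, "dy": -0.4, "dz": 0.1, "ax": 0, "ay": 0, "az": -0.14, "gripper": 0.095}, {"dx": 0, "dy": -0.7, "dz": 0.1, "ax": 0, "ay": 0, "az": -0.21, "gripper": 0.095}, {"dx": 0, "dy": -1, "dz": 0.1, "ax": 0, "ay": 0, "az": -0.27, "gripper": 0.095}])

```text
time: 10.3
eef_pos: [0.5304, 0.0316, 0.1626]
tcp_rot: [0.965, 0.264, -0.001, -0.0]
contact_force: [-0.1, -1.6, -0.2]
opening: 0.552
finger_force: 14.6
```

Call:
jog_arm(increments=[{"dx": -0.1, "dy": -0.3, "dz": 0, "ax": 0, "ay": 0, "az": -0.07, "gripper": 0.095}, {"dx": -0.2, "dy": -0.6, "dz": 0, "ax": 0, "ay": 0, "az": -0.14, "gripper": 0.095}, {"dx": -0.3, "dy": -0.9, "dz": 0, "ax": 0, "ay": 0, "az": -0.21, "gripper": 0.095}, {"dx": -0.34, "dy": -1, "dz": 0, "ax": 0, "ay": 0, "az": -0.27, "gripper": 0.095}])

```text
time: 10.7
eef_pos: [0.4889, -0.0899, 0.1625]
tcp_rot: [0.999, 0.053, -0.001, -0.0]
contact_force: [-0.6, 0.9, 0.0]
opening: 0.55
finger_force: 14.6
```

Call:
jog_arm(increments=[{"dx": 0, "dy": -0.25, "dz": -0.05, "ax": 0, "ay": 0, "az": -0.07, "gripper": 0.095}, {"dx": 0, "dy": -0.5, "dz": -0.15, "ax": 0, "ay": 0, "az": -0.07, "gripper": 0.095}, {"dx": 0, "dy": -0.65, "dz": -0.35, "ax": 0, "ay": 0, "az": -0.07, "gripper": 0.095}, {"dx": 0, "dy": -0.69, "dz": -0.6, "ax": 0, "ay": 0, "az": -0.07, "gripper": 0.095}, {"dx": 0, "dy": -0.69, "dz": -0.8, "ax": 0, "ay": 0, "az": -0.07, "gripper": 0.095}, {"dx": 0, "dy": -0.69, "dz": -0.85, "ax": 0, "ay": 0, "az": -0.07, "gripper": 0.095}, {"dx": 0, "dy": -0.69, "dz": -0.85, "ax": 0, "ay": 0, "az": -0.07, "gripper": 0.095}])

```text
time: 11.4
eef_pos: [0.4893, -0.1696, 0.0601]
tcp_rot: [1.0, 0.002, -0.002, -0.001]
contact_force: [-0.4, -0.2, 0.3]
opening: 0.549
finger_force: 14.6
```

Call:
jog_arm(increments=[{"dx": 0, "dy": 0, "dz": -0.1, "ax": 0, "ay": 0, "az": 0, "gripper": 0.095}, {"dx": 0, "dy": 0, "dz": -0.17, "ax": 0, "ay": 0, "az": 0, "gripper": 0.095}, {"dx": 0, "dy": 0, "dz": -0.2, "ax": 0, "ay": 0, "az": 0, "gripper": 0.1}, {"dx": 0, "dy": 0, "dz": -0.2, "ax": 0, "ay": 0, "az": 0, "gripper": 0.1}])

```text
time: 11.8
eef_pos: [0.4904, -0.1701, 0.0375]
tcp_rot: [1.0, 0.002, -0.0, -0.0]
contact_force: [-0.3, 1.8, 0.7]
opening: 0.554
finger_force: 11.5
```

Call:
jog_arm(increments=[{"dx": 0, "dy": 0, "dz": -0.01, "ax": 0, "ay": 0, "az": 0, "gripper": 0.12}, {"dx": 0, "dy": 0, "dz": -0.01, "ax": 0, "ay": 0, "az": 0, "gripper": 0.25}, {"dx": 0, "dy": 0, "dz": -0.01, "ax": 0, "ay": 0, "az": 0, "gripper": 0.5}, {"dx": 0, "dy": 0, "dz": -0.01, "ax": 0, "ay": 0, "az": 0, "gripper": 0.6}, {"dx": 0, "dy": 0, "dz": 0.15, "ax": 0, "ay": 0, "az": 0, "gripper": 0.6}, {"dx": 0, "dy": 0, "dz": 0.4, "ax": 0, "ay": 0, "az": 0, "gripper": 0.6}, {"dx": 0, "dy": 0, "dz": 0.7, "ax": 0, "ay": 0, "az": 0, "gripper": 0.6}, {"dx": 0, "dy": 0, "dz": 1, "ax": 0, "ay": 0, "az": 0, "gripper": 0.6}, {"dx": 0, "dy": 0.3, "dz": 1, "ax": 0, "ay": 0, "az": 0, "gripper": 0.6}, {"dx": 0, "dy": 0.7, "dz": 1, "ax": 0, "ay": 0, "az": 0, "gripper": 0.3}])

```text
time: 12.8
eef_pos: [0.4921, -0.0874, 0.1605]
tcp_rot: [1.0, -0.0, 0.003, 0.001]
contact_force: [0.6, 0.5, 0.7]
opening: 0.66
finger_force: 0.0
```

Call:
jog_arm(increments=[{"dx": 0, "dy": 0.4, "dz": 0.3, "ax": 0, "ay": 0, "az": 0, "gripper": -0.06}, {"dx": 0, "dy": 0.8, "dz": 0.3, "ax": 0, "ay": 0, "az": 0, "gripper": -0.06}, {"dx": 0, "dy": 1, "dz": 0.3, "ax": 0, "ay": 0, "az": 0, "gripper": -0.06}, {"dx": 0, "dy": 1, "dz": 0.3, "ax": 0, "ay": 0, "az": 0, "gripper": -0.06}])

```text
time: 13.2
eef_pos: [0.4904, 0.0366, 0.1946]
tcp_rot: [1.0, 0.004, 0.001, -0.0]
contact_force: [0.0, -1.2, -0.7]
opening: 0.472
finger_force: 0.0
```

```bash
python3 - <<'E'
from h import *
c=dict(np.load('w1.npz')); w=cloud(c)
q=w[(w[...,2]>.05)&(w[...,2]<.075)&(w[...,0]>.45)&(w[...,0]<.51)&(w[...,1]>.19)&(w[...,1]<.235)]; print(len(q),q.min(0),q.max(0),np.median(q,0))
q=w[(w[...,2]>.05)&(w[...,2]<.075)&(w[...,0]>.40)&(w[...,0]<.56)&(w[...,1]>.195)&(w[...,1]<.235)]; print(len(q),q.min(0),q.max(0))
c=look('side'); cv2.imwrite('pics/s2.png',cv2.resize(c['frame'][100:360,180:400],None,fx=2.2,fy=2.2)); s=get_state();print(s['time'],s['eef_pos'],s['tcp_rot'],s['opening'])
E
```

```text
960 [0.45002492 0.20503091 0.05677337] [0.50993253 0.2158669  0.06513593] [0.47993368 0.21001666 0.06251313]
2226 [0.43077996 0.20500972 0.05616219] [0.53092826 0.23496012 0.06581895]
13.25 [0.49048288 0.03499423 0.19423427] [9.99994138e-01 3.40394600e-03 3.14916980e-04 1.95623757e-04] 0.468013499401968
```

View pics/s2.png

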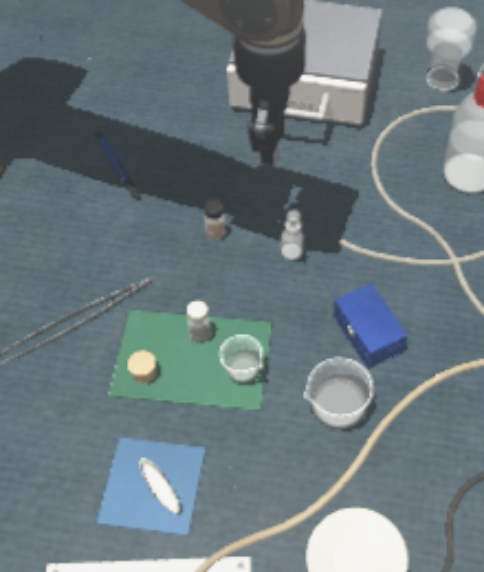

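Both pieces are upright on the mat: the cup at (241,358) and the white vial at (199,322). Next, the handle.

Call:
jog_arm(increments=[{"dx": -0.08, "dy": 0.4, "dz": 0, "ax": 0, "ay": 0, "az": 0, "gripper": -0.06}, {"dx": -0.08, "dy": 0.8, "dz": 0, "ax": 0, "ay": 0, "az": 0, "gripper": -0.06}, {"dx": -0.08, "dy": 1, "dz": 0, "ax": 0, "ay": 0, "az": 0, "gripper": -0.06}])

```text
time: 13.55
eef_pos: [0.4809, 0.1547, 0.1938]
tcp_rot: [1.0, 0.001, -0.0, -0.0]
contact_force: [0.7, 0.7, 0.4]
opening: 0.472
finger_force: 0.0
```

Call:
jog_arm(increments=[{"dx": 0, "dy": 0.45, "dz": 0, "ax": 0, "ay": 0, "az": 0, "gripper": -0.06}, {"dx": 0, "dy": 0.45, "dz": -0.3, "ax": 0, "ay": 0, "az": 0, "gripper": -0.06}, {"dx": 0, "dy": 0.45, "dz": -0.6, "ax": 0, "ay": 0, "az": 0, "gripper": -0.06}, {"dx": 0, "dy": 0.45, "dz": -0.6, "ax": 0, "ay": 0, "az": 0, "gripper": -0.06}])

```text
time: 13.95
eef_pos: [0.4774, 0.2059, 0.1164]
tcp_rot: [1.0, 0.001, -0.006, 0.001]
contact_force: [-1.0, 0.6, 0.3]
opening: 0.468
finger_force: 0.0
```

Call:
jog_arm(increments=[{"dx": 0, "dy": 0.01, "dz": -0.15, "ax": 0, "ay": 0, "az": 0, "gripper": -0.06}, {"dx": 0, "dy": 0.01, "dz": -0.3, "ax": 0, "ay": 0, "az": 0, "gripper": -0.06}, {"dx": 0, "dy": 0.01, "dz": -0.47, "ax": 0, "ay": 0, "az": 0, "gripper": -0.06}, {"dx": 0, "dy": 0.01, "dz": -0.47, "ax": 0, "ay": 0, "az": 0, "gripper": -0.06}, {"dx": 0, "dy": 0.01, "dz": -0.47, "ax": 0, "ay": 0, "az": 0, "gripper": -0.4}, {"dx": 0, "dy": 0.01, "dz": -0.47, "ax": 0, "ay": 0, "az": 0, "gripper": -0.8}, {"dx": 0, "dy": 0.01, "dz": -0.47, "ax": 0, "ay": 0, "az": 0, "gripper": -0.8}, {"dx": 0, "dy": 0.01, "dz": -0.47, "ax": 0, "ay": 0, "az": 0, "gripper": -0.8}], force=20)

```text
time: 14.75
eef_pos: [0.4826, 0.2089, 0.0674]
tcp_rot: [1.0, 0.001, 0.002, -0.0]
contact_force: [-0.0, -0.8, 6.1]
opening: 0.106
finger_force: 19.7
```

Call:
jog_arm(increments=[{"dx": 0, "dy": -0.1, "dz": 0, "ax": 0, "ay": 0, "az": 0, "gripper": -0.8}, {"dx": 0, "dy": -0.25, "dz": 0, "ax": 0, "ay": 0, "az": 0, "gripper": -0.8}, {"dx": -0.01, "dy": -0.4, "dz": 0, "ax": 0, "ay": 0, "az": 0, "gripper": -0.8}, {"dx": -0.01, "dy": -0.55, "dz": 0, "ax": 0, "ay": 0, "az": 0, "gripper": -0.8}, {"dx": -0.01, "dy": -0.7, "dz": 0, "ax": 0, "ay": 0, "az": 0, "gripper": -0.8}, {"dx": -0.01, "dy": -0.8, "dz": 0, "ax": 0, "ay": 0, "az": 0, "gripper": -0.8}, {"dx": -0.01, "dy": -0.88, "dz": 0, "ax": 0, "ay": 0, "az": 0, "gripper": -0.8}, {"dx": -0.01, "dy": -0.92, "dz": 0, "ax": 0, "ay": 0, "az": 0, "gripper": -0.8}, {"dx": -0.01, "dy": -0.92, "dz": 0, "ax": 0, "ay": 0, "az": 0, "gripper": -0.8}])

```text
time: 15.65
eef_pos: [0.4802, 0.1039, 0.0673]
tcp_rot: [1.0, -0.002, 0.001, -0.008]
contact_force: [-1.4, 26.1, 7.8]
opening: 0.109
finger_force: 20.7
```

Call:
jog_arm(increments=[{"dx": 0, "dy": 0.02, "dz": 0, "ax": 0, "ay": 0, "az": 0, "gripper": -0.5}, {"dx": 0, "dy": 0.02, "dz": 0, "ax": 0, "ay": 0, "az": 0, "gripper": -0.1}, {"dx": 0, "dy": 0.02, "dz": 0, "ax": 0, "ay": 0, "az": 0, "gripper": -0.1}, {"dx": 0, "dy": 0.02, "dz": 0, "ax": 0, "ay": 0, "az": 0, "gripper": -0.1}, {"dx": 0, "dy": 0.02, "dz": 0.2, "ax": 0, "ay": 0, "az": 0, "gripper": -0.1}, {"dx": 0, "dy": 0.02, "dz": 0.5, "ax": 0, "ay": 0, "az": 0, "gripper": -0.1}, {"dx": 0, "dy": 0.02, "dz": 0.8, "ax": 0, "ay": 0, "az": 0, "gripper": -0.1}, {"dx": 0, "dy": 0, "dz": 1, "ax": 0, "ay": 0, "az": 0, "gripper": -0.1}, {"dx": 0, "dy": -0.2, "dz": 1, "ax": 0, "ay": 0, "az": 0, "gripper": -0.1}])

```text
time: 16.55
eef_pos: [0.4823, 0.0748, 0.1901]
tcp_rot: [1.0, 0.003, 0.004, 0.0]
contact_force: [0.7, -0.4, -0.1]
opening: 0.453
finger_force: 0.0
```

Call:
jog_arm(increments=[{"dx": 0, "dy": -0.4, "dz": 0.2, "ax": 0, "ay": 0, "az": -0.08, "gripper": -0.1}, {"dx": 0, "dy": -0.8, "dz": 0.2, "ax": 0, "ay": 0, "az": -0.15, "gripper": -0.1}, {"dx": 0, "dy": -1, "dz": 0.2, "ax": 0, "ay": 0, "az": -0.15, "gripper": -0.1}])

```text
time: 16.85
eef_pos: [0.4801, -0.0489, 0.2107]
tcp_rot: [0.993, -0.118, 0.001, 0.001]
contact_force: [0.2, 0.4, 0.1]
opening: 0.449
finger_force: 0.0
```

Call:
jog_arm(increments=[{"dx": 0, "dy": -0.4, "dz": 0, "ax": 0, "ay": 0, "az": -0.08, "gripper": -0.1}, {"dx": 0, "dy": -0.8, "dz": 0, "ax": 0, "ay": 0, "az": -0.15, "gripper": -0.1}, {"dx": 0, "dy": -1, "dz": 0, "ax": 0, "ay": 0, "az": -0.15, "gripper": -0.1}])

```text
time: 17.15
eef_pos: [0.4793, -0.1692, 0.2095]
tcp_rot: [0.972, -0.234, 0.0, 0.001]
contact_force: [0.1, 0.2, 0.0]
opening: 0.452
finger_force: 0.0
```

Call:
jog_arm(increments=[{"dx": -0.15, "dy": -0.4, "dz": 0, "ax": 0, "ay": 0, "az": -0.08, "gripper": -0.1}, {"dx": -0.3, "dy": -0.8, "dz": 0, "ax": 0, "ay": 0, "az": -0.16, "gripper": -0.1}, {"dx": -0.4, "dy": -1, "dz": 0, "ax": 0, "ay": 0, "az": -0.16, "gripper": -0.1}, {"dx": -0.4, "dy": -1, "dz": 0, "ax": 0, "ay": 0, "az": -0.16, "gripper": -0.1}, {"dx": -0.4, "dy": -1, "dz": 0, "ax": 0, "ay": 0, "az": -0.16, "gripper": -0.1}])

```text
time: 17.65
eef_pos: [0.4313, -0.286, 0.2091]
tcp_rot: [0.936, -0.353, -0.0, -0.0]
contact_force: [0.8, 0.4, 0.2]
opening: 0.449
finger_force: 0.0
```

```bash
python3 - <<'E'
from h import *
c=look('wrist'); cv2.imwrite('pics/w2.png',c['frame']); s=get_state();print(s['time'],s['eef_pos'],s['tcp_rot'],s['opening'],s['qpos'])
f=c['frame']; hsv=cv2.cvtColor(f,cv2.COLOR_BGR2HSV)
m=((hsv[...,1]<70)&(hsv[...,2]>140)).astype(np.uint8)
for ct in cv2.findContours(m,0,2)[0]:
    if cv2.contourArea(ct)>150:
        r=cv2.minAreaRect(ct); b=np.array([ray(c,*p,.017) for p in cv2.boxPoints(r)]); e=[b[1]-b[0],b[2]-b[1]]
        print(cv2.contourArea(ct),np.round(r[0]),b.mean(0).round(4),[(round(float(np.linalg.norm(q)),4),round(float(np.degrees(np.arctan2(q[1],q[0]))),1)) for q in e])
c=look('top'); w=cloud(c); np.savez('t1.npz',**{k:c[k] for k in('frame','depth','camera_matrix','extrinsics')})
cv2.imwrite('pics/t1.png',cv2.resize(c['frame'][150:260,150:470],None,fx=2.5,fy=2.5))
q=w[(w[...,2]>.07)&(w[...,2]<.09)&(w[...,0]>.40)&(w[...,0]<.56)&(w[...,1]>.08)&(w[...,1]<.2)]; print('front top',len(q),len(q) and (q.min(0),q.max(0),np.median(q,0)))
E
```

```text
17.7 [ 0.43163409 -0.2852438   0.20911413] [ 9.35903642e-01 -3.52255719e-01 -3.88832323e-04 -3.61314706e-04] 0.4463131456730925 [-7.80396269e-01 -1.78009764e-02  2.00386532e+00  3.73936060e-04
  1.15653322e+00  1.51020991e+00]
390.5 [ 30. 380.] [0.4839 0.1825 0.017 ] [(0.0191, -82.1), (0.095, 179.1)]
245.0 [ 92. 286.] [ 0.5175 -0.0015  0.017 ] [(0.0222, -131.4), (0.0239, 125.7)]
172.0 [ 17. 246.] [0.6031 0.0183 0.017 ] [(0.0086, -96.2), (0.0532, 163.3)]
1971.5 [194. 219.] [ 0.4926 -0.156   0.017 ] [(0.0595, -59.8), (0.0527, -142.7)]
826.5 [350. 154.] [ 0.4347 -0.329   0.017 ] [(0.0737, -43.7), (0.0159, -134.8)]
6184.5 [112. 113.] [ 0.6192 -0.1801  0.017 ] [(0.0813, -80.0), (0.0867, -158.4)]
28385.5 [311.  80.] [ 0.5101 -0.344   0.017 ] [(0.5469, -131.4), (0.1473, 156.1)]
front top 310 (array([0.40120342, 0.14400834, 0.07043263]), array([0.55968906, 0.15956835, 0.08634636]), array([0.47753036, 0.15079275, 0.08106771]))
```

View pics/t1.png

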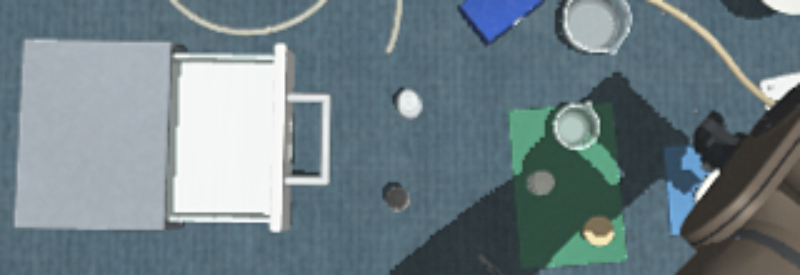

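View pics/w2.png

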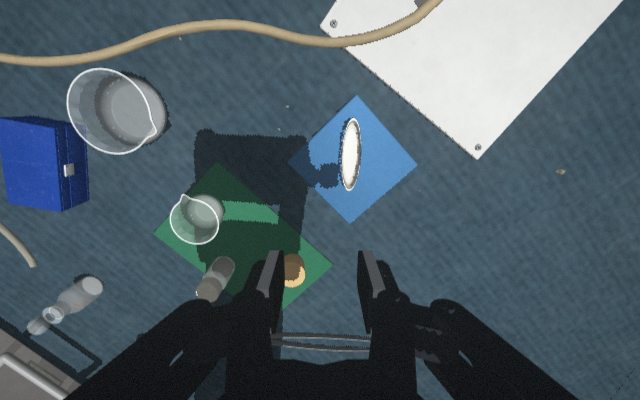

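The top view shows the drawer open, with its bare floor at crop (225,140). The dropper and black vial have not moved. In the wrist view the boat lies at (350,154), which puts it at (0.4347, -0.3295).

Call:
jog_arm(increments=[{"dx": 0.025, "dy": -0.37, "dz": -0.25, "ax": 0, "ay": 0, "az": -0.017, "gripper": -0.1}, {"dx": 0.025, "dy": -0.37, "dz": -0.6, "ax": 0, "ay": 0, "az": -0.017, "gripper": -0.1}, {"dx": 0.025, "dy": -0.37, "dz": -0.9, "ax": 0, "ay": 0, "az": -0.017, "gripper": -0.1}, {"dx": 0.025, "dy": -0.37, "dz": -1, "ax": 0, "ay": 0, "az": -0.017, "gripper": -0.2}, {"dx": 0.025, "dy": -0.37, "dz": -1, "ax": 0, "ay": 0, "az": -0.017, "gripper": -0.2}], force=10)

```text
time: 18.25
eef_pos: [0.4343, -0.3278, 0.0875]
tcp_rot: [0.932, -0.364, -0.002, -0.001]
contact_force: [-1.0, -0.1, -0.1]
opening: 0.401
finger_force: 0.0
```

Call:
jog_arm(increments=[{"dx": 0, "dy": 0, "dz": -0.2, "ax": 0, "ay": 0, "az": 0, "gripper": -0.2}, {"dx": 0, "dy": 0, "dz": -0.35, "ax": 0, "ay": 0, "az": 0, "gripper": -0.2}, {"dx": 0, "dy": 0, "dz": -0.45, "ax": 0, "ay": 0, "az": 0, "gripper": -0.3}, {"dx": 0, "dy": 0, "dz": -0.45, "ax": 0, "ay": 0, "az": 0, "gripper": -0.4}, {"dx": 0, "dy": 0, "dz": -0.45, "ax": 0, "ay": 0, "az": 0, "gripper": -0.48}, {"dx": 0, "dy": 0, "dz": -0.45, "ax": 0, "ay": 0, "az": 0, "gripper": -0.52}, {"dx": 0, "dy": 0, "dz": -0.45, "ax": 0, "ay": 0, "az": 0, "gripper": -0.54}, {"dx": 0, "dy": 0, "dz": -0.45, "ax": 0, "ay": 0, "az": 0, "gripper": -0.54}])

```text
time: 19.05
eef_pos: [0.4356, -0.3307, 0.0367]
tcp_rot: [0.931, -0.365, 0.001, 0.0]
contact_force: [0.9, -0.1, 0.8]
opening: 0.226
finger_force: 0.8
```

Call:
jog_arm(increments=[{"dx": 0, "dy": 0, "dz": -0.02, "ax": 0, "ay": 0, "az": 0, "gripper": -0.5}, {"dx": 0, "dy": 0, "dz": -0.02, "ax": 0, "ay": 0, "az": 0, "gripper": -0.5}, {"dx": 0, "dy": 0, "dz": -0.02, "ax": 0, "ay": 0, "az": 0, "gripper": -0.54}, {"dx": 0, "dy": 0, "dz": -0.02, "ax": 0, "ay": 0, "az": 0, "gripper": -0.555}, {"dx": 0, "dy": 0, "dz": -0.02, "ax": 0, "ay": 0, "az": 0, "gripper": -0.56}, {"dx": 0, "dy": 0, "dz": -0.02, "ax": 0, "ay": 0, "az": 0, "gripper": -0.56}])

```text
time: 19.65
eef_pos: [0.4348, -0.33, 0.0331]
tcp_rot: [0.931, -0.365, -0.0, -0.0]
contact_force: [-0.6, -0.4, 0.5]
opening: 0.225
finger_force: 9.2
```

Call:
jog_arm(increments=[{"dx": 0, "dy": 0, "dz": 0.05, "ax": 0, "ay": 0, "az": 0, "gripper": -0.565}, {"dx": 0, "dy": 0, "dz": 0.2, "ax": 0, "ay": 0, "az": 0, "gripper": -0.565}, {"dx": 0, "dy": 0, "dz": 0.45, "ax": 0, "ay": 0, "az": 0, "gripper": -0.565}, {"dx": 0, "dy": 0, "dz": 0.75, "ax": 0, "ay": 0, "az": 0, "gripper": -0.565}, {"dx": 0, "dy": 0, "dz": 1, "ax": 0, "ay": 0, "az": 0, "gripper": -0.565}, {"dx": 0, "dy": 0, "dz": 1, "ax": 0, "ay": 0, "az": 0, "gripper": -0.565}])

```text
time: 20.25
eef_pos: [0.4372, -0.3324, 0.1592]
tcp_rot: [0.931, -0.364, 0.005, 0.002]
contact_force: [0.7, -1.0, -0.2]
opening: 0.217
finger_force: 12.1
```

Call:
jog_arm(increments=[{"dx": 0.1, "dy": 0.15, "dz": 0.1, "ax": 0, "ay": 0, "az": 0, "gripper": -0.565}, {"dx": 0.2, "dy": 0.4, "dz": 0.15, "ax": 0, "ay": 0, "az": 0.04, "gripper": -0.565}, {"dx": 0.3, "dy": 0.7, "dz": 0.15, "ax": 0, "ay": 0, "az": 0.08, "gripper": -0.565}, {"dx": 0.38, "dy": 1, "dz": 0.15, "ax": 0, "ay": 0, "az": 0.12, "gripper": -0.565}])

```text
time: 20.65
eef_pos: [0.4805, -0.2088, 0.1708]
tcp_rot: [0.962, -0.274, -0.0, -0.0]
contact_force: [0.5, 0.8, -0.5]
opening: 0.218
finger_force: 12.1
```

Call:
jog_arm(increments=[{"dx": 0, "dy": 0.3, "dz": 0, "ax": 0, "ay": 0, "az": 0.04, "gripper": -0.565}, {"dx": 0, "dy": 0.6, "dz": 0, "ax": 0, "ay": 0, "az": 0.08, "gripper": -0.565}, {"dx": 0, "dy": 1, "dz": 0, "ax": 0, "ay": 0, "az": 0.12, "gripper": -0.565}])

```text
time: 20.95
eef_pos: [0.4801, -0.0891, 0.1705]
tcp_rot: [0.983, -0.183, -0.0, 0.0]
contact_force: [0.9, 0.1, -0.0]
opening: 0.222
finger_force: 12.1
```

Call:
jog_arm(increments=[{"dx": 0, "dy": 0.3, "dz": 0, "ax": 0, "ay": 0, "az": 0.04, "gripper": -0.565}, {"dx": 0, "dy": 0.6, "dz": 0, "ax": 0, "ay": 0, "az": 0.08, "gripper": -0.565}, {"dx": 0, "dy": 1, "dz": 0, "ax": 0, "ay": 0, "az": 0.12, "gripper": -0.565}])

```text
time: 21.25
eef_pos: [0.4799, 0.031, 0.1706]
tcp_rot: [0.996, -0.09, -0.0, 0.0]
contact_force: [0.8, 0.1, -0.3]
opening: 0.22
finger_force: 12.1
```

Call:
jog_arm(increments=[{"dx": 0, "dy": 0.3, "dz": 0, "ax": 0, "ay": 0, "az": 0.04, "gripper": -0.565}, {"dx": 0, "dy": 0.6, "dz": 0, "ax": 0, "ay": 0, "az": 0.08, "gripper": -0.565}, {"dx": 0, "dy": 0.9, "dz": 0, "ax": 0, "ay": 0, "az": 0.11, "gripper": -0.565}, {"dx": 0, "dy": 1, "dz": 0, "ax": 0, "ay": 0, "az": 0.11, "gripper": -0.565}, {"dx": 0, "dy": 1, "dz": 0, "ax": 0, "ay": 0, "az": 0.11, "gripper": -0.565}])

```text
time: 21.75
eef_pos: [0.4799, 0.1511, 0.1705]
tcp_rot: [1.0, -0.003, -0.001, 0.0]
contact_force: [0.6, 0.0, -0.4]
opening: 0.219
finger_force: 12.1
```

Call:
jog_arm(increments=[{"dx": 0, "dy": 0.25, "dz": 0, "ax": 0, "ay": 0, "az": 0, "gripper": -0.565}, {"dx": 0, "dy": 0.43, "dz": 0, "ax": 0, "ay": 0, "az": 0, "gripper": -0.565}, {"dx": 0, "dy": 0.43, "dz": -0.15, "ax": 0, "ay": 0, "az": 0, "gripper": -0.565}, {"dx": 0, "dy": 0.43, "dz": -0.35, "ax": 0, "ay": 0, "az": 0, "gripper": -0.565}, {"dx": 0, "dy": 0.43, "dz": -0.6, "ax": 0, "ay": 0, "az": 0, "gripper": -0.565}, {"dx": 0, "dy": 0.43, "dz": -0.8, "ax": 0, "ay": 0, "az": 0, "gripper": -0.565}, {"dx": 0, "dy": 0.43, "dz": -0.9, "ax": 0, "ay": 0, "az": 0, "gripper": -0.565}, {"dx": 0, "dy": 0.43, "dz": -0.97, "ax": 0, "ay": 0, "az": 0, "gripper": -0.565}, {"dx": 0, "dy": 0.43, "dz": -0.97, "ax": 0, "ay": 0, "az": 0, "gripper": -0.565}])

```text
time: 22.65
eef_pos: [0.4815, 0.2019, 0.0552]
tcp_rot: [1.0, -0.005, 0.001, -0.001]
contact_force: [-1.4, 4.1, 1.4]
opening: 0.22
finger_force: 13.3
```

Call:
jog_arm(increments=[{"dx": 0, "dy": 0.03, "dz": 0, "ax": 0, "ay": 0, "az": 0, "gripper": -0.565}, {"dx": 0, "dy": 0.03, "dz": 0, "ax": 0, "ay": 0, "az": 0, "gripper": -0.565}])

```text
time: 22.85
eef_pos: [0.4811, 0.205, 0.0553]
tcp_rot: [1.0, -0.004, 0.001, 0.0]
contact_force: [-0.3, 0.3, 0.1]
opening: 0.219
finger_force: 13.2
```

```bash
python3 - <<'E'
from h import *
c=look('side'); w=cloud(c); s=get_state();print(s['contact_force'],s['eef_pos'])
cv2.imwrite('pics/s3.png',cv2.resize(c['frame'][80:220,240:400],None,fx=4,fy=4))
E
```

```text
[0.02000899 1.05011459 0.02093903] [0.48089042 0.204985   0.05521393]
```

View pics/s3.png

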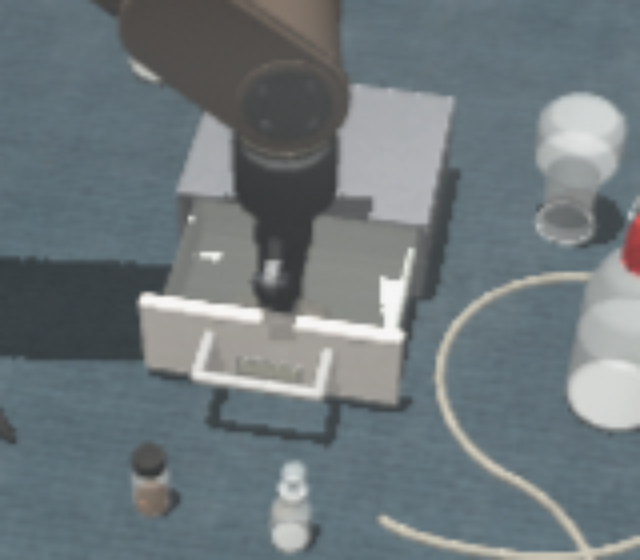

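The gripper is inside the drawer opening at about (275,270), clear of the front panel, and the contact force is back to zero.

Call:
jog_arm(increments=[{"dx": 0, "dy": 0.02, "dz": -0.05, "ax": 0, "ay": 0, "az": 0, "gripper": -0.56}, {"dx": 0, "dy": 0.02, "dz": -0.09, "ax": 0, "ay": 0, "az": 0, "gripper": -0.56}, {"dx": 0, "dy": 0.02, "dz": -0.09, "ax": 0, "ay": 0, "az": 0, "gripper": -0.56}])

```text
time: 23.2
eef_pos: [0.4803, 0.2082, 0.0435]
tcp_rot: [1.0, -0.004, -0.0, -0.001]
contact_force: [-0.4, 3.1, 0.1]
opening: 0.224
finger_force: 12.0
```

Call:
jog_arm(increments=[{"dx": 0, "dy": 0, "dz": -0.005, "ax": 0, "ay": 0, "az": 0, "gripper": -0.55}, {"dx": 0, "dy": 0, "dz": -0.005, "ax": 0, "ay": 0, "az": 0, "gripper": -0.5}, {"dx": 0, "dy": 0, "dz": -0.005, "ax": 0, "ay": 0, "az": 0, "gripper": -0.4}, {"dx": 0, "dy": 0, "dz": -0.005, "ax": 0, "ay": 0, "az": 0, "gripper": -0.35}, {"dx": 0, "dy": 0, "dz": -0.005, "ax": 0, "ay": 0, "az": 0, "gripper": -0.35}])

```text
time: 23.7
eef_pos: [0.481, 0.2099, 0.045]
tcp_rot: [1.0, -0.005, 0.001, -0.002]
contact_force: [-3.3, 11.1, 8.9]
opening: 0.322
finger_force: 0.0
```

Call:
jog_arm(increments=[{"dx": 0, "dy": 0.02, "dz": 0.03, "ax": 0, "ay": 0, "az": 0, "gripper": -0.37}, {"dx": 0, "dy": 0.02, "dz": 0.15, "ax": 0, "ay": 0, "az": 0, "gripper": -0.37}, {"dx": 0, "dy": 0.02, "dz": 0.35, "ax": 0, "ay": 0, "az": 0, "gripper": -0.37}, {"dx": 0, "dy": 0.02, "dz": 0.65, "ax": 0, "ay": 0, "az": 0, "gripper": -0.37}, {"dx": 0, "dy": 0, "dz": 1, "ax": 0, "ay": 0, "az": 0, "gripper": -0.37}, {"dx": 0, "dy": 0, "dz": 1, "ax": 0, "ay": 0, "az": 0, "gripper": -0.37}])

```text
time: 24.3
eef_pos: [0.4845, 0.2078, 0.1709]
tcp_rot: [1.0, -0.004, 0.007, -0.001]
contact_force: [1.1, -0.6, 1.0]
opening: 0.316
finger_force: 0.0
```

Call:
jog_arm(increments=[{"dx": 0, "dy": -0.4, "dz": 0.3, "ax": 0, "ay": 0, "az": 0, "gripper": -0.37}, {"dx": 0, "dy": -0.8, "dz": 0.5, "ax": 0, "ay": 0, "az": 0, "gripper": -0.37}, {"dx": 0, "dy": -1, "dz": 0.5, "ax": 0, "ay": 0, "az": 0, "gripper": -0.37}])

```text
time: 24.6
eef_pos: [0.4814, 0.0856, 0.2267]
tcp_rot: [1.0, -0.004, 0.003, 0.001]
contact_force: [1.3, -0.8, 0.7]
opening: 0.32
finger_force: 0.0
```

Call:
jog_arm(increments=[{"dx": 0, "dy": -0.4, "dz": 0, "ax": 0, "ay": 0, "az": 0, "gripper": -0.37}, {"dx": 0, "dy": -0.8, "dz": 0, "ax": 0, "ay": 0, "az": 0, "gripper": -0.37}, {"dx": 0, "dy": -1, "dz": 0, "ax": 0, "ay": 0, "az": 0, "gripper": -0.37}, {"dx": 0, "dy": -1, "dz": 0, "ax": 0, "ay": 0, "az": 0, "gripper": -0.37}])

```text
time: 25.0
eef_pos: [0.4801, -0.0355, 0.2234]
tcp_rot: [1.0, -0.006, -0.0, 0.001]
contact_force: [-0.3, 0.5, 1.0]
opening: 0.315
finger_force: 0.0
```

Call:
jog_arm(increments=[{"dx": 0, "dy": -0.4, "dz": 0, "ax": 0, "ay": 0, "az": 0, "gripper": -0.37}, {"dx": 0, "dy": -0.8, "dz": 0, "ax": 0, "ay": 0, "az": 0, "gripper": -0.37}, {"dx": 0, "dy": -1, "dz": 0, "ax": 0, "ay": 0, "az": 0, "gripper": -0.37}, {"dx": 0, "dy": -1, "dz": 0, "ax": 0, "ay": 0, "az": 0, "gripper": -0.37}])

```text
time: 25.4
eef_pos: [0.4803, -0.1543, 0.2233]
tcp_rot: [1.0, -0.006, -0.0, 0.0]
contact_force: [-0.8, 0.5, -0.5]
opening: 0.316
finger_force: 0.0
```

```bash
python3 - <<'E'
from h import *
a=look('top'); b=look('side'); w=cloud(a)
q=w[(w[...,2]>.07)&(w[...,2]<.09)&(w[...,0]>.40)&(w[...,0]<.56)&(w[...,1]>.08)&(w[...,1]<.2)]; print('front',np.median(q,0),q[:,1].min())
q=w[(w[...,2]>.010)&(w[...,2]<.05)&(w[...,0]>.42)&(w[...,0]<.54)&(w[...,1]>.17)&(w[...,1]<.245)]; print(np.percentile(q[:,2],[1,10,50,90,99]).round(4)); 
p=q[q[:,2]>.0245]; print(len(p),len(p) and (p.min(0).round(3),p.max(0).round(3)))
A=cv2.resize(a['frame'][160:260,150:420],(800,296)); B=cv2.resize(b['frame'][90:300,210:410],(286,300)); 
C=np.zeros((600,800,3),np.uint8);C[:296]=A;C[300:600,:286]=B
d=cv2.resize(b['frame'][95:165,270:360],(500,300),interpolation=2);C[300:600,300:]=d
cv2.imwrite('pics/f.png',C); s=get_state();print(s['time'],s['eef_pos'])
E
```

```text
front [0.47990662 0.15078936 0.08134618] 0.14377394087939052
[0.0108 0.0123 0.0152 0.0186 0.0276]
25 (array([0.443, 0.198, 0.025]), array([0.515, 0.216, 0.03 ]))
25.5 [ 0.48019326 -0.15174721  0.22299416]
```

View pics/f.png

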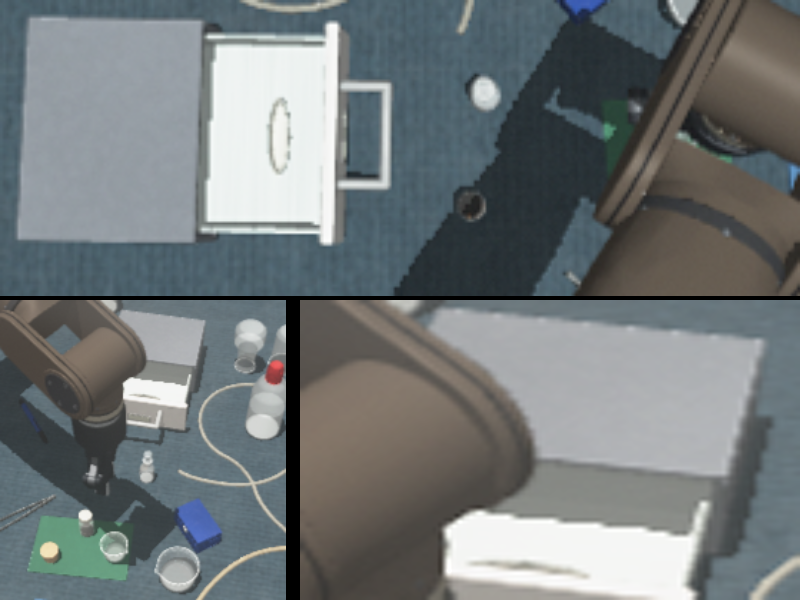

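The boat lies flat on the drawer floor at (280,135), with its rim no higher than 0.030 m. The drawer front is where it was, and all four glass pieces are upright. Handing in.

```bash
python3 -c "
from plant import job; print(job.sign_off())"
```

```text
the job is handed in; nothing more can be done
None
```

I handed the job in at about 25.5 s: the white vial and cup stand upright on the mat, the drawer is pulled to its end stop, and the boat lies flat on its floor. Finger force briefly read 15.2–15.6 N on the white vial, just over your 15 N but under the 34 N fail limit, and no verdict came back at hand-in.

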